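Take the combination lock off the tool chest

ROBOT

A 7-joint arm with a two-finger parallel gripper is mounted at the origin on the work surface. World frame = base frame: x ahead of the robot, y to its left, z up, the work surface at z = 0. Lengths are in m, angles in rad, forces in N, time in s.
With the tool pointing down it reaches from about 0.4 to 0.85 m from the base axis. Payload 4.5 kg.
Tool frame: the origin (TCP) lies on the centre line of the jaws, within the pads' length; the fingertips stand 11 mm ahead of it and the grasp point (between the pads) lies 8 mm behind it; z points along the fingers, y is the direction in which the jaws open and shut (so a half turn about z gives the same grasp; the last joint's range is limited). The gripper opens to 88 mm and grips with 3 to 60 N. Pads are 18 mm wide; open, the fingers measure 123 mm over their backs; the gripper's body (75 mm by 187 mm) begins 45 mm behind the grasp point.
Start: joints at [1.259, 0.689, -0.195, 1.565, 0.157, 0.902, -0.215], TCP at [0.212, -0.588, 0.25] pointing down, gripper open.
Joint ranges: [-3.01, 3.01], [-0.46, 2.08], [-1.47, 1.51], [0.13, 2.56], [-1, 4.14], [0.04, 2.09], [-2.66, 2.66]. Speed limits (rad/s): [2.57, 2.57, 3.14, 3.14, 3.14, 3.14, 3.14].

INTERFACE

Orientations are given as a unit quaternion [x, y, z, w].
In Python, from plant import r, snapshot gives the robot as it stands.
- The arm moves only by the tool drive_tool, never from a script. Its argument "commands" is a list of rows, each an object of numbers: "wx", "wy", "wz": the turn, a rotation vector about the tool's x, y, z in rad; "dx", "dy", "dz": the shift along the tool's x, y, z in m; "claw": the opening, from 0 (shut) to 1 (fully open). A call has 1 to 12 rows; each row shifts and turns the commanded pose from where the row before left it, along the tool's axes as they then stand; what a row does not reach is not made up. A row lasts 1/10 s, in which the tool goes at most 50 mm and 8.59 degrees, less where a joint would pass 70% of its speed; a pose out of reach is approached as far as the arm can. A call is refused whole if a number of a shift passes 0.05 or a number of a turn 0.15, either way. A call with a gripper value outside its range is refused whole. The fingers move at their own pace and stop on an object; "grip_force" is the grip in N (left out, the last holds). Time passes only in rows, so rows that do not move let the fingers close. It gives the time, the measured TCP pose, the force and the opening at its end, in the units of the state.
- r.get_state(): the state, without advancing time (a new reading comes with each control period).
- snapshot(name): name is "side" or "top" or "wrist"; returns a dict with "color" (384x512x3 uint8, red, green, blue), "fx", "fy", "cx", "cy" (pixels), "dist" ([k1, k2, p1, p2, k3] as OpenCV has them; the pictures are not rectified), "world_to_cam" (4x4, takes a point from world to camera coordinates); the wrist camera has in their place "T_tool_cam" (4x4, takes a point from camera to tool coordinates, whose origin is the TCP and whose axes are the flange's). Camera axes: x right, y up, looking along -z (the intrinsics and any distortion apply to the point x, -y, -z); pixel columns grow to the right and rows downward; lengths in m; the calibration is good to about 2 mm. A picture is of the moment at which its call begins: read the wrist's pose just before it. There is no depth.
- r.finish_job(): hands the job in, once; it reports no verdict.
The state is a dict: "clock": time; "q": joint angles; "qd": joint speeds; "joint_torque": joint torques, N m; "tool_pos": TCP position; "eef_rot": TCP orientation; "contact_force": force on the tool from outside, world axes, zero at the start; "moment": the same for the moment, N m; "opening": opening from 0.0 (shut) to 1.0 (fully open).
Only numpy, scipy, OpenCV 4.12 (cv2) and the standard library are available. Lean on these libraries where they do the work, as an engineer would, in place of code of your own. Each camera call takes 0.05 s, during which the arm holds its last target. There are 200 camera calls.

TASK

The bench lamp has been left hanging low over the blue tool chest: first swing it round so that its shade hangs clear of the chest, and leave it there. The dial lock on the chest's lid needs only the last number of its combination: turn the dial clockwise until the yellow mark clicks in at the red pointer, then pull the lock back so that its shackle comes open, and unhook it from the two eyes. Finish still holding the lock in the gripper, dial upward and shackle open, at least 10 cm above the lid and touching nothing else; do not let go of it, do not force it, and leave the glue bottle, mug, plywood panel and offcuts where they are.

Things in the scene. Friction and masses are not known exactly. Their poses are not given: they have to be found in the camera images.
- chest: Blue steel tool chest, fixed, 220 (x) by 320 (y) by 100 mm high. Origin at the centre of its underside on the bench, z up. Two flat lid leaves meet at a seam along its y axis through the middle of the top; the lid top is 100 mm above the origin. Black carrying handles stick out 23 mm at its two y ends, below the lid.
- eye (a point): Centre of the hole in the two upright steel padlock eyes, side by side across the lid's seam; chest's axes. The pair is 7 mm thick (x), 24 mm wide (y), 24 mm high above the lid; the hole runs along x, 12 mm wide (y), 18 mm high from the lid up; this point is 12 mm above the lid.
- lock_center (a point): Centre of the steel body of the loose dial padlock (about 0.33 kg), lying flat on the lid, dial up, on the robot's side of the eyes. x points from the body to the shackle, about along the chest's x; z up. Body 56 (x) by 50 (y) by 24 mm (z), flat sides: underside 12 mm below this point, top 12 mm above. At the start the eye lies at about x = +36, y = -15 mm of this frame.
- dial_grip (a point): Middle of the round black knurled dial on top of the lock, 38 mm diameter, 16 mm high; this point is on its axis, 20.5 mm above the lock's centre, half-way up the dial. Its x axis points to the yellow mark and turns with the dial. The red pointer is fixed on the lock's top at the dial's shackle side (lock's +x).
- toe (a point): Tip of the shackle's free leg. The shackle is an 8 mm round bar, a level squared U at the height of the lock's centre, legs along the lock's x at y = -15 (free leg, passes through the eyes and ends inside the body, whose face is at x = +28 mm) and y = +15 mm (stays in the body). Tip at x = +20 mm of the lock when closed, +44 mm when fully out: then a 16 mm gap frees the 7 mm eyes.
- bow (a point): Middle of the shackle's far crossbar (bar centre): 58 mm from the lock's centre when closed, 82 mm when open. Pulling the body away from the eyes (lock's -x) takes up 15 mm of slack until the bow catches on the eyes, then draws the shackle out. Pushed forward again the shackle stays out; with the eyes back at about x = +36 mm of the lock, in the gap at the toe, the lock lifts straight up.
- dial (a joint): Angle of the dial, rad: 0 = yellow mark at the red pointer, the only place where the shackle opens. Positive = counter-clockwise from above; turn it clockwise from its start (about 0.8 to 1.6) to 0. 16 clicks a turn (0.393 rad apart), about 0.07 N m to turn; it snaps to the nearest click when let go. While the dial is turned the lock body can yaw about 0.2 rad in the eyes.
- shackle (a joint): How far the shackle is drawn out of the lock body, m. 0 = closed, 0.024 = fully open. Draws with about 3 N when the dial stands at 0 and stays where it is left; blocked after 2 to 3 mm otherwise.
- lamp_neck (a point): Middle of the lamp's red neck to take hold of: an upright round neck, 32 mm diameter, on top of the bell shade. Its free top is 20 mm above this point; the arm (12 mm bar) joins it 30 mm below this point. This frame's +x axis points level along the arm to the fixed upright post, whose axis is 380 mm away; the arm swings level about the post and the frame turns with it.
- glue: Yellow glue bottle, loose bystander, 58 mm across, 170 mm high; origin at the centre of its underside.
- mug: White mug, loose bystander, 80 mm across, 90 mm high; origin at the centre of its underside.
- panel: Plywood panel with six cut-out windows, loose bystander, 150 by 110 by 9 mm, lying flat; origin at the centre of its underside.
- offcuts: Stack of two wooden offcuts fixed together, loose bystander, 60 by 150 by 36 mm; origin at the centre of its underside.
- lamp_shade (a point): Centre of the open lower rim of the lamp's red bell shade, 124 mm across, 80 mm below the middle of the neck and 225 mm above the bench. Starts over the chest; swung clockwise seen from above (about 0.8 rad) it comes to the robot's left, off the chest. The swing joint is stiff: about 0.7 N m (2 N at the neck), and stays where it is left. The post stands beyond the chest, to the left.

How it is judged:
By the outcome, as a careful person would: the job done as asked, in the order asked, and still so for the second after the job is handed in, while the arm keeps its last pose, push and grip.
It also fails if it takes over 67 s, if anything falls off the work surface, if the arm or the gripper's body presses on something with over 40 N, if the wrist force passes 120 N, or if a joint passes its speed limit or range.

## Working session

There is one attempt and no reset: what is moved stays moved. The work goes in short steps, Python scripts to look and compute and a tool call to move; the robot and the scene stay as the last step left them, time stands still between calls to the robot, and variables do not carry over. Pictures are saved under pics/ and viewed, on a budget of 10 in all, crops included, one or two more only if the job needs it, and the job is handed in when it is done.

Besides the shell and the picture viewer there is one more tool, called after "Call:" as a command line: name --argument value ..., lists and objects as JSON in quotes. drive_tool: Moves the arm, as the interface text tells. Its arguments: {"type":"object","properties":{"commands":{"type":"array","items":{"type":"object","properties":{"wx":{"type":"number"},"wy":{"type":"number"},"wz":{"type":"number"},"dx":{"type":"number"},"dy":{"type":"number"},"dz":{"type":"number"},"claw":{"type":"number"}}}},"grip_force":{"type":"number"}},"required":["commands"]}

```bash
mkdir -p pics; ls; cat > h.py <<'E'
import numpy as np, cv2, json
from plant import r, snapshot
from scipy.spatial.transform import Rotation as R
def grab(name, fn):
    s=r.get_state(); d=snapshot(name)
    cv2.imwrite('pics/'+fn+'.png', d['color'][:,:,::-1])
    if name=='wrist':
        T=np.eye(4); T[:3,:3]=R.from_quat(s['eef_rot']).as_matrix(); T[:3,3]=s['tool_pos']
        W=np.linalg.inv(T@np.array(d['T_tool_cam']))
    else: W=np.array(d['world_to_cam'])
    c=dict(K=[[d['fx'],0,d['cx']],[0,d['fy'],d['cy']],[0,0,1]],dist=list(map(float,d['dist'])),W=W.tolist())
    json.dump(c,open('pics/'+fn+'.json','w')); return d
def ray(fn,uv):
    c=json.load(open('pics/'+fn+'.json'));W=np.array(c['W'])
    p=cv2.undistortPoints(np.array([[uv]],float),np.array(c['K']),np.array(c['dist']))[0,0]
    d=W[:3,:3].T@np.array([p[0],-p[1],-1]); o=-W[:3,:3].T@W[:3,3]; return o,d
def onz(fn,uv,z):
    o,d=ray(fn,uv); return o+d*(z-o[2])/d[2]
def tri(*a):
    A=0;b=0
    for fn,uv in a:
        o,d=ray(fn,uv); d/=np.linalg.norm(d); P=np.eye(3)-np.outer(d,d); A=A+P; b=b+P@o
    return np.linalg.solve(A,b)
def proj(fn,X):
    c=json.load(open('pics/'+fn+'.json'));W=np.array(c['W']); X=np.atleast_2d(X)@W[:3,:3].T+W[:3,3]
    X=X*[1,-1,-1]; return cv2.projectPoints(X,np.zeros(3),np.zeros(3),np.array(c['K']),np.array(c['dist']))[0][:,0]
E
python3 - <<'E'
from h import *
a=grab('top','t0');b=grab('side','s0')
np.set_printoptions(precision=4,suppress=True)
for f in('t0','s0'):
    c=json.load(open(f'pics/{f}.json'));W=np.array(c['W']);print(c['K'],c['dist'],-W[:3,:3].T@W[:3,3])
s=r.get_state();print(s['tool_pos'],s['eef_rot'],R.from_quat(s['eef_rot']).as_matrix(),s['opening'])
E
```

```text
pics
[[401.3988171247321, 0, 258.21442249965276], [0, 401.3988171247321, 197.61203764244996], [0, 0, 1]] [-0.029871890881213926, 0.0, 0.0, 0.0, 0.0] [0.1769 0.0144 1.7217]
[[480.57527084920076, 0, 242.4100410284998], [0, 480.57527084920076, 186.12082939179572], [0, 0, 1]] [-0.03993127398530533, 0.0, 0.0, 0.0, 0.0] [ 0.218  -1.061   1.3654]
[ 0.2116 -0.5875  0.249 ] [ 0.9851  0.1721 -0.0002 -0.0008] [[ 0.9408  0.339  -0.0006]
 [ 0.339  -0.9408  0.0014]
 [-0.0001 -0.0016 -1.    ]] 0.9981363469040951
```

View pics/t0.png

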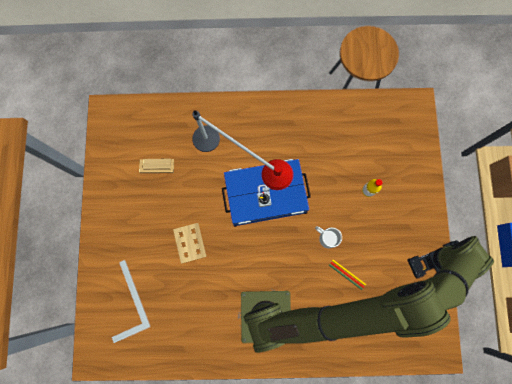

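View pics/s0.png

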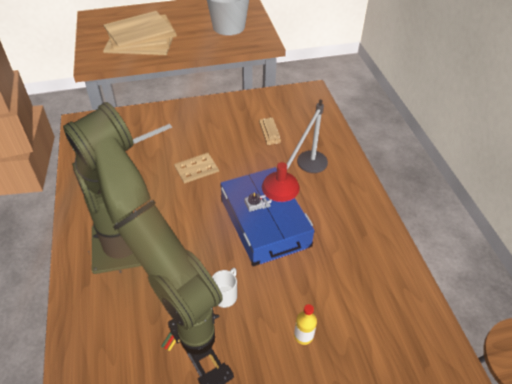

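```bash
python3 - <<'E'
from h import *
np.set_printoptions(precision=4,suppress=True)
t=cv2.imread('pics/t0.png');s=cv2.imread('pics/s0.png')
a=cv2.resize(t[100:250,185:335],(400,400),interpolation=cv2.INTER_CUBIC)
b=cv2.resize(s[90:270,205:340],(400,533),interpolation=cv2.INTER_CUBIC)
m=np.zeros((533,800,3),np.uint8);m[:400,:400]=a;m[:,400:]=b;cv2.imwrite('pics/c0.png',m)
print(tri(('t0',(277,168)),('s0',(281,166))))
print(onz('t0',(206,138),0.01),onz('s0',(313,161),0.01), onz('t0',(195,115),.275))
E
```

```text
[ 0.5482 -0.0506  0.3172]
[0.7737 0.2486 0.01  ] [0.78   0.2457 0.01  ] [0.7746 0.255  0.275 ]
```

View pics/c0.png

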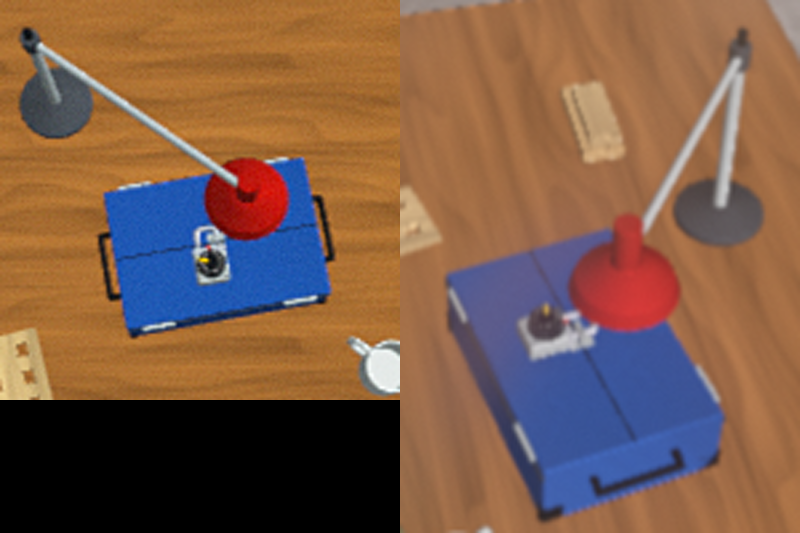

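```bash
python3 - <<'E'
from h import *
np.set_printoptions(precision=4,suppress=True)
T=lambda u,v:(185+u/2.6667,100+v/2.6667); S=lambda u,v:(205+(u-400)/2.963,90+v/2.963)
n=tri(('t0',T(249,187)),('s0',S(628,222)));print('necktop',n)
p=np.array([.776,.248]);d=p-n[:2];print('arm',np.linalg.norm(d),np.arctan2(d[1],d[0]))
c=[onz('t0',T(*q),.1) for q in[(104,192),(302,158),(329,290),(133,326)]];print(np.array(c),np.mean(c,0))
print('dial',onz('t0',T(211,262),.1405),tri(('t0',T(211,262)),('s0',S(546,322))))
print('lock',[onz('t0',T(*q),.124)[:2] for q in[(195,246),(226,244),(230,283),(197,283)]])
print('mug',onz('t0',(331,238),.08),'glue',onz('t0',(374,188),.15),'off',onz('t0',(157,166),.036),'panel',onz('t0',(190,243),.009))
E
```

```text
necktop [ 0.5439 -0.0554  0.3251]
arm 0.38197163190371325 0.917681800751398
[[ 0.5922  0.1605  0.1   ]
 [ 0.6404 -0.1506  0.1   ]
 [ 0.43   -0.1839  0.1   ]
 [ 0.3808  0.1171  0.1   ]] [ 0.5109 -0.0142  0.1   ]
dial [ 0.47   -0.0036  0.1405] [ 0.4747 -0.0038  0.1296]
lock [array([0.4983, 0.02  ]), array([ 0.5004, -0.0273]), array([ 0.4402, -0.0318]), array([0.4412, 0.0181])]
mug [ 0.3103 -0.2736  0.08  ] glue [ 0.5006 -0.4442  0.15  ] off [0.642  0.4582 0.036 ] panel [0.3072 0.315  0.009 ]
```

Call:
drive_tool --commands '[{"dz": -0.05}, {"dz": -0.05}, {"dz": -0.04, "dx": 0.02, "dy": -0.015}, {"dx": 0.035, "dy": -0.028}, {"dx": 0.035, "dy": -0.028}, {"dx": 0.035, "dy": -0.028}, {"dx": 0.035, "dy": -0.028}, {"dx": 0.035, "dy": -0.028}, {"dx": 0.035, "dy": -0.028}, {"dx": 0.035, "dy": -0.028}, {"dx": 0.035, "dy": -0.028}, {"dx": 0.035, "dy": -0.028}]' --grip_force 15

```text
validation failed for argument at $.co...
```

Call:
drive_tool --commands '[{"dx": 0, "dy": 0, "dz": -0.05, "wx": 0, "wy": 0, "wz": 0, "claw": 1}, {"dx": 0, "dy": 0, "dz": -0.05, "wx": 0, "wy": 0, "wz": 0, "claw": 1}, {"dx": 0.02, "dy": -0.015, "dz": -0.04, "wx": 0, "wy": 0, "wz": 0, "claw": 1}, {"dx": 0.035, "dy": -0.028, "dz": 0, "wx": 0, "wy": 0, "wz": 0, "claw": 1}, {"dx": 0.035, "dy": -0.028, "dz": 0, "wx": 0, "wy": 0, "wz": 0, "claw": 1}, {"dx": 0.035, "dy": -0.028, "dz": 0, "wx": 0, "wy": 0, "wz": 0, "claw": 1}]' --grip_force 15

```text
clock: 0.7
tool_pos: [0.2964, -0.4509, 0.3897]
eef_rot: [0.985, 0.172, 0.0, -0.0]
contact_force: [1.1, 0.1, -0.6]
opening: 0.999
```

Call:
drive_tool --commands '[{"dx": 0.037, "dy": -0.029, "dz": 0, "wx": 0, "wy": 0, "wz": 0, "claw": 1}, {"dx": 0.037, "dy": -0.029, "dz": 0, "wx": 0, "wy": 0, "wz": 0, "claw": 1}, {"dx": 0.037, "dy": -0.029, "dz": 0, "wx": 0, "wy": 0, "wz": 0, "claw": 1}, {"dx": 0.037, "dy": -0.029, "dz": 0, "wx": 0, "wy": 0, "wz": 0, "claw": 1}, {"dx": 0.037, "dy": -0.029, "dz": 0, "wx": 0, "wy": 0, "wz": 0, "claw": 1}, {"dx": 0.037, "dy": -0.029, "dz": 0, "wx": 0, "wy": 0, "wz": 0, "claw": 1}, {"dx": 0.037, "dy": -0.029, "dz": 0, "wx": 0, "wy": 0, "wz": 0, "claw": 1}, {"dx": 0.037, "dy": -0.029, "dz": 0, "wx": 0, "wy": 0, "wz": 0, "claw": 1}, {"dx": 0.036, "dy": -0.028, "dz": 0, "wx": 0, "wy": 0, "wz": 0, "claw": 1}, {"dx": 0.035, "dy": -0.028, "dz": 0, "wx": 0, "wy": 0, "wz": 0, "claw": 1}, {"dx": 0, "dy": 0, "dz": 0, "wx": 0, "wy": 0, "wz": 0, "claw": 1}]'

```text
clock: 1.8
tool_pos: [0.5457, -0.0492, 0.3893]
eef_rot: [0.984, 0.178, 0.001, -0.003]
contact_force: [-0.9, 0.3, -0.4]
opening: 1.0
```

```bash
python3 - <<'E'
from h import *
d=grab('wrist','w1');print(r.get_state()['q'],proj('w1',[[.544,-.0554,.325],[.47,-.004,.1405]]))
E
```

```text
[ 0.22389093  0.44778837 -0.33331287  1.58929618  0.15503512  1.13141484
 -1.36324809] [[263.12766448 217.12960965]
 [199.14508126 204.21090291]]
```

View pics/w1.png

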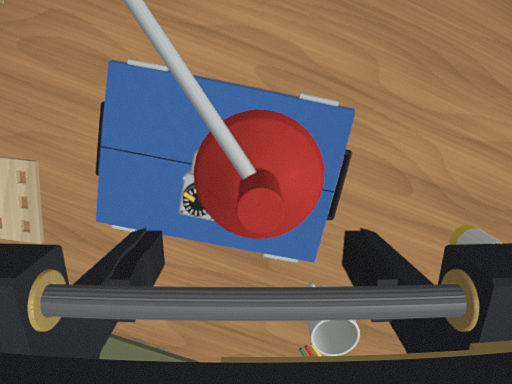

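```bash
python3 - <<'E'
from h import *
np.set_printoptions(precision=4,suppress=True)
n=onz('w1',(262,207),.325);print(n)
print(tri(('t0',(278.4,170.1)),('s0',(281.9,164.9)),('w1',(262,207))))
s=r.get_state();print(R.from_quat(s['eef_rot']).as_matrix().T@(n-s['tool_pos']))
print('dial',onz('w1',(195,198),.1405),'mark',onz('w1',(188,197),.1405))
E
```

```text
[ 0.5502 -0.0522  0.325 ]
[ 0.5462 -0.0536  0.3208]
[0.006  0.0011 0.0641]
dial [0.4758 0.0033 0.1405] mark [0.474  0.0118 0.1405]
```

Call:
drive_tool --commands '[{"dx": 0.004, "dy": 0.001, "dz": 0.02, "wx": 0, "wy": 0, "wz": 0, "claw": 1}, {"dx": 0, "dy": 0, "dz": 0.03, "wx": 0, "wy": 0, "wz": 0, "claw": 1}, {"dx": 0, "dy": 0, "dz": 0.03, "wx": 0, "wy": 0, "wz": 0, "claw": 1}, {"dx": 0, "dy": 0, "dz": 0, "wx": 0, "wy": 0, "wz": 0, "claw": 0}, {"dx": 0, "dy": 0, "dz": 0, "wx": 0, "wy": 0, "wz": 0, "claw": 0}, {"dx": 0, "dy": 0, "dz": 0, "wx": 0, "wy": 0, "wz": 0, "claw": 0}, {"dx": 0, "dy": 0, "dz": 0, "wx": 0, "wy": 0, "wz": 0, "claw": 0}, {"dx": 0, "dy": 0, "dz": 0, "wx": 0, "wy": 0, "wz": 0, "claw": 0}, {"dx": 0, "dy": 0, "dz": 0, "wx": 0, "wy": 0, "wz": 0, "claw": 0}]' --grip_force 15

```text
clock: 2.75
tool_pos: [0.5479, -0.0568, 0.3104]
eef_rot: [0.985, 0.172, 0.001, 0.0]
contact_force: [-0.0, 0.8, -0.2]
opening: 0.478
```

Call:
drive_tool --commands '[{"dx": 0, "dy": 0, "dz": 0, "wx": 0, "wy": 0, "wz": 0, "claw": 0}, {"dx": 0, "dy": 0, "dz": 0, "wx": 0, "wy": 0, "wz": 0, "claw": 0}, {"dx": 0, "dy": 0, "dz": 0, "wx": 0, "wy": 0, "wz": 0, "claw": 0}]'

```text
clock: 3.05
tool_pos: [0.5483, -0.0553, 0.3101]
eef_rot: [0.985, 0.173, 0.001, -0.001]
contact_force: [0.8, 4.2, 1.9]
opening: 0.364
```

```bash
python3 - <<'E'
from h import *
s=r.get_state();M=R.from_quat(s['eef_rot']).as_matrix();n=np.array(s['tool_pos'])[:2];print(n,s['opening'],s['contact_force'])
p=np.array([.776,.249]);v=n-p;v*=.38/np.linalg.norm(v);a0=np.arctan2(v[1],v[0]);N=14
P=np.array([p+.38*np.array([np.cos(a0-t),np.sin(a0-t)]) for t in np.linspace(0,.98,N+1)])
print(P[-1]);print(np.round(np.diff(P,axis=0)@M[:2,:2],4))
E
```

```text
[ 0.54827105 -0.0552655 ] 0.36384802776361297 [0.80994596 4.18274986 1.87259277]
[0.39650803 0.26864297]
[[-0.0138 -0.0227]
 [-0.0122 -0.0236]
 [-0.0105 -0.0244]
 [-0.0088 -0.0251]
 [-0.007  -0.0257]
 [-0.0052 -0.0261]
 [-0.0033 -0.0264]
 [-0.0015 -0.0266]
 [ 0.0004 -0.0266]
 [ 0.0022 -0.0265]
 [ 0.0041 -0.0263]
 [ 0.0059 -0.0259]
 [ 0.0077 -0.0255]
 [ 0.0095 -0.0249]]
```

Call:
drive_tool --commands '[{"dx": -0.014, "dy": -0.023, "dz": 0, "wx": 0, "wy": 0, "wz": 0, "claw": 0}, {"dx": -0.012, "dy": -0.024, "dz": 0, "wx": 0, "wy": 0, "wz": 0, "claw": 0}, {"dx": -0.0105, "dy": -0.0245, "dz": 0, "wx": 0, "wy": 0, "wz": 0, "claw": 0}, {"dx": -0.009, "dy": -0.025, "dz": 0, "wx": 0, "wy": 0, "wz": 0, "claw": 0}, {"dx": -0.007, "dy": -0.0255, "dz": 0, "wx": 0, "wy": 0, "wz": 0, "claw": 0}, {"dx": -0.005, "dy": -0.026, "dz": 0, "wx": 0, "wy": 0, "wz": 0, "claw": 0}, {"dx": -0.0035, "dy": -0.0265, "dz": 0, "wx": 0, "wy": 0, "wz": 0, "claw": 0}]'

```text
clock: 3.75
tool_pos: [0.4294, 0.084, 0.3095]
eef_rot: [0.985, 0.17, -0.002, 0.002]
contact_force: [-2.8, -5.4, 2.8]
opening: 0.358
```

Call:
drive_tool --commands '[{"dx": -0.0015, "dy": -0.0265, "dz": 0, "wx": 0, "wy": 0, "wz": 0, "claw": 0}, {"dx": 0.0005, "dy": -0.0265, "dz": 0, "wx": 0, "wy": 0, "wz": 0, "claw": 0}, {"dx": 0.002, "dy": -0.0265, "dz": 0, "wx": 0, "wy": 0, "wz": 0, "claw": 0}, {"dx": 0.004, "dy": -0.026, "dz": 0, "wx": 0, "wy": 0, "wz": 0, "claw": 0}, {"dx": 0.006, "dy": -0.026, "dz": 0, "wx": 0, "wy": 0, "wz": 0, "claw": 0}, {"dx": 0.0075, "dy": -0.0255, "dz": 0, "wx": 0, "wy": 0, "wz": 0, "claw": 0}, {"dx": 0.0095, "dy": -0.025, "dz": 0, "wx": 0, "wy": 0, "wz": 0, "claw": 0}, {"dx": 0, "dy": 0, "dz": 0, "wx": 0, "wy": 0, "wz": 0, "claw": 0}, {"dx": 0, "dy": 0, "dz": 0, "wx": 0, "wy": 0, "wz": 0, "claw": 0.7}, {"dx": 0, "dy": 0, "dz": 0, "wx": 0, "wy": 0, "wz": 0, "claw": 0.7}, {"dx": 0, "dy": 0, "dz": 0, "wx": 0, "wy": 0, "wz": 0, "claw": 0.7}, {"dx": 0, "dy": 0, "dz": 0, "wx": 0, "wy": 0, "wz": 0, "claw": 0.7}]'

```text
clock: 4.95
tool_pos: [0.3963, 0.2664, 0.3099]
eef_rot: [0.985, 0.171, 0.0, 0.0]
contact_force: [0.4, 0.2, -0.2]
opening: 0.692
```

Call:
drive_tool --commands '[{"dx": 0, "dy": 0, "dz": -0.03, "wx": 0, "wy": 0, "wz": 0, "claw": 1}, {"dx": 0, "dy": 0, "dz": -0.045, "wx": 0, "wy": 0, "wz": 0, "claw": 1}, {"dx": -0.002, "dy": 0.035, "dz": 0, "wx": 0, "wy": 0, "wz": 0, "claw": 1}, {"dx": -0.003, "dy": 0.04, "dz": 0, "wx": 0, "wy": 0, "wz": 0, "claw": 1}, {"dx": -0.003, "dy": 0.04, "dz": 0, "wx": 0, "wy": 0, "wz": 0, "claw": 1}, {"dx": -0.003, "dy": 0.04, "dz": 0, "wx": 0, "wy": 0, "wz": 0, "claw": 1}, {"dx": -0.003, "dy": 0.04, "dz": 0.02, "wx": 0, "wy": 0, "wz": 0, "claw": 1}, {"dx": -0.002, "dy": 0.04, "dz": 0.03, "wx": 0, "wy": 0, "wz": 0, "claw": 1}, {"dx": -0.002, "dy": 0.041, "dz": 0.045, "wx": 0, "wy": 0, "wz": 0, "claw": 1}, {"dx": 0, "dy": 0, "dz": 0.02, "wx": 0, "wy": 0, "wz": 0, "claw": 1}, {"dx": 0, "dy": 0, "dz": 0, "wx": 0, "wy": 0, "wz": 0, "claw": 1}]'

```text
clock: 6.05
tool_pos: [0.4684, 0.0069, 0.2756]
eef_rot: [0.985, 0.171, -0.003, 0.0]
contact_force: [-0.1, -0.2, 0.6]
opening: 0.998
```

```bash
python3 - <<'E'
from h import *
d=grab('wrist','w2');grab('top','t2');print(r.get_state()['q'],proj('w2',[[.5,-.0,.1405],[.47,-.0,.1405]]))
im=cv2.imread('pics/w2.png');u,v=proj('w2',[[.48,0,.13]])[0].astype(int);print(u,v)
y0=max(v-80,0);x0=max(u-100,0);c=im[y0:y0+140,x0:x0+180];print(x0,y0,c.shape)
a=cv2.resize(c,None,fx=3,fy=3,interpolation=cv2.INTER_CUBIC)
t=cv2.imread('pics/t2.png')[100:250,160:335]
m=np.zeros((600,800,3),np.uint8);m[:a.shape[0],:a.shape[1]]=a;m[450:600,:175]=t;cv2.imwrite('pics/c2.png',m)
E
```

```text
[ 0.06975511  0.45568124 -0.27753645  1.97608925  0.18075432  0.73285303
 -1.53999744] [[275.06655114 150.84582467]
 [262.63293923 183.71357658]]
266 170
166 90 (140, 180, 3)
```

View pics/c2.png

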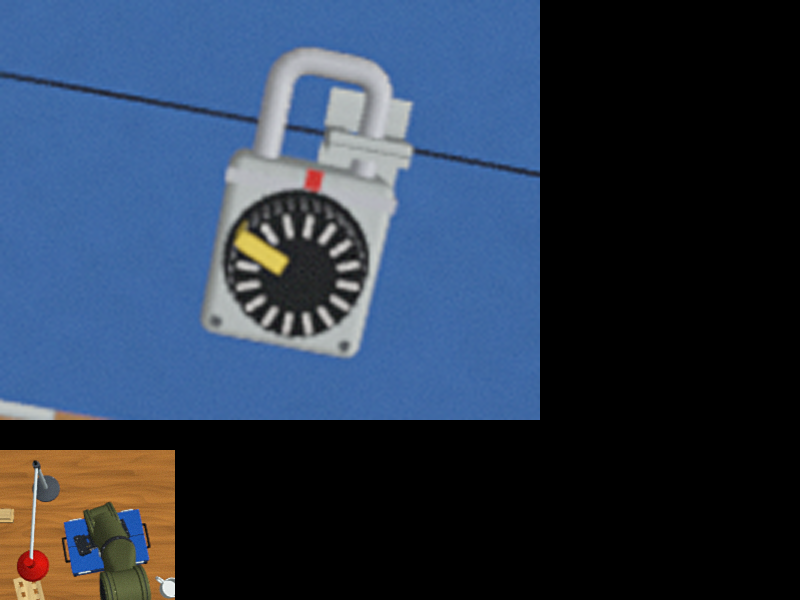

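```bash
python3 - <<'E'
from h import *
np.set_printoptions(precision=4,suppress=True)
C=lambda u,v:(166+u/3,90+v/3)
f=lambda u,v,z:onz('w2',C(u,v),z)
dc=f(297,268,.1405);print('dial',dc,tri(('t0',(264.1,198.2)),('w2',C(297,268))))
q=[f(235,155,.124),f(393,187,.124),f(355,352,.124),f(206,325,.124)]
q=np.array(q)[:,:2];print(q,q.mean(0)); print('yaws',[np.arctan2(d[1],d[0]) for d in (q[0]-q[3],q[1]-q[2],(q[0]-q[1])@np.array([[0,-1],[1,0]]))], np.linalg.norm(q[0]-q[3]),np.linalg.norm(q[0]-q[1]))
print('bow',f(330,62,.116),'eye top',f(330,136,.124),f(410,148,.124))
m=f(239,238,.1405)-f(284,267,.1405);print('mark',np.arctan2(m[1],m[0]))
s=r.get_state();M=R.from_quat(s['eef_rot']).as_matrix();print(np.arctan2(M[1,0],M[0,0]),M.T@(dc-s['tool_pos']))
E
```

```text
dial [ 0.4743 -0.0006  0.1405] [ 0.472  -0.0028  0.1294]
[[ 0.4964  0.0262]
 [ 0.5032 -0.0206]
 [ 0.4516 -0.0286]
 [ 0.4443  0.0174]] [ 0.4739 -0.0014]
yaws [np.float64(0.16742706414875613), np.float64(0.15357538611570817), np.float64(0.14458038496262637)] 0.052745849853593464 0.04735614042695828
bow [0.5304 0.0089 0.116 ] eye top [0.5109 0.0021 0.124 ] [ 0.5155 -0.0211  0.124 ]
mark 1.3301007721668965
0.34645346065163496 [0.0003 0.0105 0.1378]
```

Call:
drive_tool --commands '[{"dx": 0.002, "dy": 0.0095, "dz": 0, "wx": 0, "wy": 0, "wz": 0, "claw": 1}, {"dx": 0, "dy": 0, "dz": 0.015, "wx": 0, "wy": 0, "wz": -0.14, "claw": 1}, {"dx": 0, "dy": 0, "dz": 0.015, "wx": 0, "wy": 0, "wz": -0.14, "claw": 1}, {"dx": 0, "dy": 0, "dz": 0.015, "wx": 0, "wy": 0, "wz": -0.14, "claw": 1}, {"dx": 0, "dy": 0, "dz": 0.015, "wx": 0, "wy": 0, "wz": -0.14, "claw": 1}, {"dx": 0, "dy": 0, "dz": 0.015, "wx": 0, "wy": 0, "wz": -0.14, "claw": 1}, {"dx": 0, "dy": 0, "dz": 0.015, "wx": 0, "wy": 0, "wz": -0.14, "claw": 1}, {"dx": 0, "dy": 0, "dz": 0.01, "wx": 0, "wy": 0, "wz": -0.14, "claw": 0.8}, {"dx": 0, "dy": 0, "dz": 0, "wx": 0, "wy": 0, "wz": 0, "claw": 0.8}, {"dx": 0, "dy": 0, "dz": 0, "wx": 0, "wy": 0, "wz": 0, "claw": 0.8}]' --grip_force 12

```text
clock: 7.15
tool_pos: [0.4764, 0.0006, 0.1787]
eef_rot: [0.789, 0.614, 0.001, 0.001]
contact_force: [1.0, 1.0, 0.5]
opening: 0.805
```

```bash
python3 - <<'E'
from h import *
s=r.get_state();M=R.from_quat(s['eef_rot']).as_matrix();print(s['tool_pos'],s['q'],np.arctan2(M[1,0],M[0,0]),M[:,2],M.T@(np.array([.4742,-.001,.140])-s['tool_pos']))
E
```

```text
[0.47637321 0.00056079 0.17872213] [ 0.19009601  0.64745015 -0.45685982  2.06884252  0.54429471  0.540579
 -0.9098629 ] 1.3226320177955448 [ 2.09944472e-03 -4.71612789e-05 -9.99997795e-01] [-0.00206497 -0.00180251  0.03871755]
```

Call:
drive_tool --commands '[{"dx": -0.002, "dy": -0.0015, "dz": 0.02, "wx": 0, "wy": 0, "wz": 0, "claw": 0.8}, {"dx": 0, "dy": 0, "dz": 0.0185, "wx": 0, "wy": 0, "wz": 0, "claw": 0.8}, {"dx": 0, "dy": 0, "dz": 0, "wx": 0, "wy": 0, "wz": 0, "claw": 0.7}, {"dx": 0, "dy": 0, "dz": 0, "wx": 0, "wy": 0, "wz": 0, "claw": 0.6}]'

```text
clock: 7.55
tool_pos: [0.4741, -0.0009, 0.1402]
eef_rot: [0.789, 0.615, 0.0, 0.001]
contact_force: [0.1, -0.1, 0.2]
opening: 0.644
```

Call:
drive_tool --commands '[{"dx": 0, "dy": 0, "dz": 0, "wx": 0, "wy": 0, "wz": 0, "claw": 0.5}, {"dx": 0, "dy": 0, "dz": 0, "wx": 0, "wy": 0, "wz": 0, "claw": 0.4}, {"dx": 0, "dy": 0, "dz": 0, "wx": 0, "wy": 0, "wz": 0, "claw": 0.3}, {"dx": 0, "dy": 0, "dz": 0, "wx": 0, "wy": 0, "wz": 0, "claw": 0.3}, {"dx": 0, "dy": 0, "dz": 0, "wx": 0, "wy": 0, "wz": 0, "claw": 0.3}, {"dx": 0, "dy": 0, "dz": 0, "wx": 0, "wy": 0, "wz": 0, "claw": 0.3}]'

```text
clock: 8.15
tool_pos: [0.4738, -0.001, 0.1401]
eef_rot: [0.788, 0.615, 0.0, 0.0]
contact_force: [-0.7, -0.1, 6.0]
opening: 0.425
```

Call:
drive_tool --commands '[{"dx": 0, "dy": 0, "dz": -0.0005, "wx": 0, "wy": 0, "wz": 0.1, "claw": 0.3}, {"dx": 0, "dy": 0, "dz": 0, "wx": 0, "wy": 0, "wz": 0.1, "claw": 0.3}, {"dx": 0, "dy": 0, "dz": 0, "wx": 0, "wy": 0, "wz": 0.1, "claw": 0.3}, {"dx": 0, "dy": 0, "dz": 0, "wx": 0, "wy": 0, "wz": 0.1, "claw": 0.3}, {"dx": 0, "dy": 0, "dz": 0, "wx": 0, "wy": 0, "wz": 0.1, "claw": 0.3}, {"dx": 0, "dy": 0, "dz": 0, "wx": 0, "wy": 0, "wz": 0.1, "claw": 0.3}, {"dx": 0, "dy": 0, "dz": 0, "wx": 0, "wy": 0, "wz": 0.1, "claw": 0.3}, {"dx": 0, "dy": 0, "dz": 0, "wx": 0, "wy": 0, "wz": 0.1, "claw": 0.3}, {"dx": 0, "dy": 0, "dz": 0, "wx": 0, "wy": 0, "wz": 0.1, "claw": 0.3}, {"dx": 0, "dy": 0, "dz": 0, "wx": 0, "wy": 0, "wz": 0.1, "claw": 0.3}, {"dx": 0, "dy": 0, "dz": 0, "wx": 0, "wy": 0, "wz": 0.1, "claw": 0.3}, {"dx": 0, "dy": 0, "dz": 0, "wx": 0, "wy": 0, "wz": 0.1, "claw": 0.3}]'

```text
clock: 9.35
tool_pos: [0.4745, -0.0005, 0.1402]
eef_rot: [0.998, 0.061, 0.001, -0.0]
contact_force: [1.6, 1.8, -0.4]
opening: 0.425
```

```bash
python3 - <<'E'
from h import *
s=r.get_state();M=R.from_quat(s['eef_rot']).as_matrix();print(s['contact_force'],s['moment'],s['q'][6],np.arctan2(M[1,0],M[0,0]))
E
```

```text
[ 1.61133125  1.80223709 -0.445112  ] [ 0.13207878 -0.13520592 -0.059605  ] -1.7115363710036662 0.12211643290047977
```

Call:
drive_tool --commands '[{"dx": 0, "dy": 0, "dz": 0, "wx": 0, "wy": 0, "wz": 0.08, "claw": 0.3}, {"dx": 0, "dy": 0, "dz": 0, "wx": 0, "wy": 0, "wz": 0, "claw": 0.3}, {"dx": 0, "dy": 0, "dz": 0, "wx": 0, "wy": 0, "wz": 0, "claw": 0.8}, {"dx": 0, "dy": 0, "dz": 0, "wx": 0, "wy": 0, "wz": 0, "claw": 0.8}, {"dx": 0, "dy": 0, "dz": 0, "wx": 0, "wy": 0, "wz": 0, "claw": 0.8}, {"dx": 0, "dy": 0, "dz": -0.02, "wx": 0, "wy": 0, "wz": 0, "claw": 0.9}, {"dx": 0, "dy": 0, "dz": -0.045, "wx": 0, "wy": 0, "wz": 0, "claw": 0.9}, {"dx": 0, "dy": 0, "dz": 0, "wx": 0, "wy": 0, "wz": 0, "claw": 0.9}, {"dx": 0, "dy": 0, "dz": 0, "wx": 0, "wy": 0, "wz": 0, "claw": 0.9}]'

```text
clock: 10.25
tool_pos: [0.4737, -0.0013, 0.2054]
eef_rot: [1.0, 0.023, 0.001, 0.0]
contact_force: [0.6, 0.3, -0.3]
opening: 0.902
```

```bash
python3 - <<'E'
from h import *
d=grab('wrist','w3');s=r.get_state();M=R.from_quat(s['eef_rot']).as_matrix();print(s['tool_pos'],np.arctan2(M[1,0],M[0,0]))
im=cv2.imread('pics/w3.png');u,v=proj('w3',[[.485,0,.13]])[0].astype(int);print(u,v)
y0=max(v-100,0);x0=max(u-130,0);c=im[y0:y0+190,x0:x0+260];print(x0,y0,c.shape)
cv2.imwrite('pics/c3.png',cv2.resize(c,None,fx=3,fy=3,interpolation=cv2.INTER_CUBIC))
E
```

```text
[ 0.47299536 -0.00128487  0.20457273] 0.04583849534687163
253 189
123 89 (190, 260, 3)
```

View pics/c3.png

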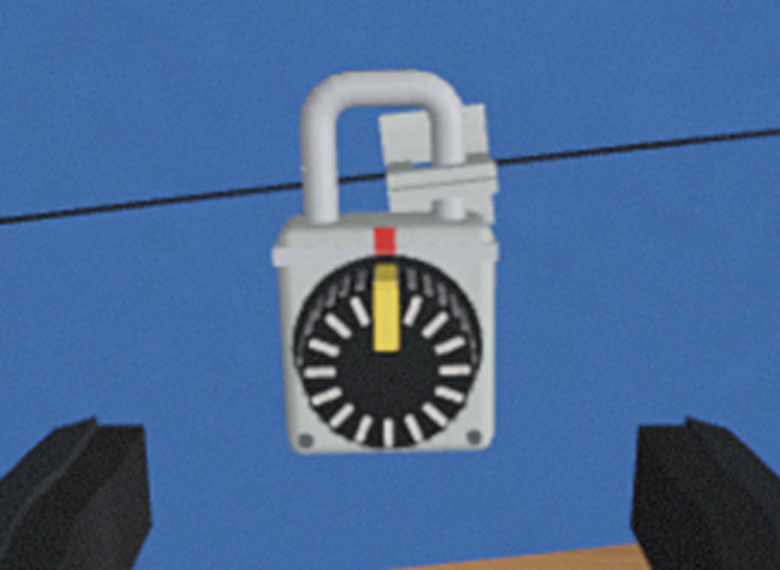

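```bash
python3 - <<'E'
from h import *
np.set_printoptions(precision=4,suppress=True)
f=lambda u,v,z:onz('w3',(123+u/3,89+v/3),z)
q=np.array([f(283,232,.124),f(493,232,.124),f(493,450,.124),f(286,452,.124)])[:,:2];print(q,q.mean(0))
print('yaws',[np.arctan2(d[1],d[0]) for d in (q[0]-q[3],q[1]-q[2])])
d=f(388,352,.1405);print('dial',d)
e=[f(388,180,.124),f(497,166,.124)];print('eye',e,np.mean(e,0));print('bow bar',f(384,88,.116))
s=r.get_state();M=R.from_quat(s['eef_rot']).as_matrix();print(s['tool_pos'],M[:2,0])
E
```

```text
[[ 0.4983  0.025 ]
 [ 0.5005 -0.0222]
 [ 0.4474 -0.0262]
 [ 0.4446  0.0234]] [0.4727 0.    ]
yaws [np.float64(0.02957256505068528), np.float64(0.0755091145431653)]
dial [0.4765 0.0003 0.1405]
eye [array([0.5111, 0.002 , 0.124 ]), array([ 0.5154, -0.022 ,  0.124 ])] [ 0.5133 -0.01    0.124 ]
bow bar [0.5307 0.0038 0.116 ]
[ 0.473  -0.0013  0.2046] [0.9989 0.0458]
```

Call:
drive_tool --commands '[{"dx": 0.001, "dy": -0.001, "dz": 0.04, "wx": 0, "wy": 0, "wz": 0, "claw": 0.9}, {"dx": 0, "dy": 0, "dz": 0.03, "wx": 0, "wy": 0, "wz": 0, "claw": 0.85}, {"dx": 0, "dy": 0, "dz": 0.0205, "wx": 0, "wy": 0, "wz": 0, "claw": 0.8}, {"dx": 0, "dy": 0, "dz": 0, "wx": 0, "wy": 0, "wz": 0, "claw": 0.7}, {"dx": 0, "dy": 0, "dz": 0, "wx": 0, "wy": 0, "wz": 0, "claw": 0.6}, {"dx": 0, "dy": 0, "dz": 0, "wx": 0, "wy": 0, "wz": 0, "claw": 0.5}, {"dx": 0, "dy": 0, "dz": 0, "wx": 0, "wy": 0, "wz": 0, "claw": 0.45}, {"dx": 0, "dy": 0, "dz": 0, "wx": 0, "wy": 0, "wz": 0, "claw": 0.45}, {"dx": 0, "dy": 0, "dz": 0, "wx": 0, "wy": 0, "wz": 0, "claw": 0.45}]' --grip_force 20

```text
clock: 11.2
tool_pos: [0.4741, -0.0001, 0.1141]
eef_rot: [1.0, 0.023, -0.0, 0.0]
contact_force: [-0.4, -0.1, -3.2]
opening: 0.57
```

Call:
drive_tool --commands '[{"dx": 0, "dy": 0, "dz": 0, "wx": 0, "wy": 0, "wz": 0, "claw": 0.3}, {"dx": 0, "dy": 0, "dz": -0.0005, "wx": 0, "wy": 0, "wz": -0.055, "claw": 0.3}, {"dx": 0, "dy": 0, "dz": 0, "wx": 0, "wy": 0, "wz": -0.055, "claw": 0.3}, {"dx": -0.004, "dy": 0, "dz": 0, "wx": 0, "wy": 0, "wz": 0, "claw": 0.3}, {"dx": -0.004, "dy": 0, "dz": 0, "wx": 0, "wy": 0, "wz": 0, "claw": 0.3}, {"dx": 0, "dy": 0, "dz": 0, "wx": 0, "wy": 0, "wz": 0, "claw": 0.3}]' --grip_force 30

```text
clock: 11.8
tool_pos: [0.4653, -0.0016, 0.1148]
eef_rot: [0.997, 0.077, -0.001, 0.0]
contact_force: [-0.1, -1.3, -3.2]
opening: 0.565
```

Call:
drive_tool --commands '[{"dx": -0.004, "dy": 0, "dz": 0, "wx": 0, "wy": 0, "wz": 0, "claw": 0.3}, {"dx": -0.003, "dy": 0, "dz": 0, "wx": 0, "wy": 0, "wz": 0, "claw": 0.3}, {"dx": -0.003, "dy": 0, "dz": 0, "wx": 0, "wy": 0, "wz": 0, "claw": 0.3}, {"dx": -0.003, "dy": 0, "dz": 0, "wx": 0, "wy": 0, "wz": 0, "claw": 0.3}, {"dx": 0, "dy": 0, "dz": 0, "wx": 0, "wy": 0, "wz": 0, "claw": 0.3}]'

```text
clock: 12.3
tool_pos: [0.4536, -0.0037, 0.1149]
eef_rot: [0.997, 0.077, 0.0, 0.0]
contact_force: [2.2, -2.9, -2.9]
opening: 0.563
```

Call:
drive_tool --commands '[{"dx": -0.003, "dy": 0, "dz": 0, "wx": 0, "wy": 0, "wz": 0, "claw": 0.3}, {"dx": -0.003, "dy": 0, "dz": 0, "wx": 0, "wy": 0, "wz": 0, "claw": 0.3}, {"dx": -0.003, "dy": 0, "dz": 0, "wx": 0, "wy": 0, "wz": 0, "claw": 0.3}, {"dx": -0.003, "dy": 0, "dz": 0, "wx": 0, "wy": 0, "wz": 0, "claw": 0.3}, {"dx": -0.003, "dy": 0, "dz": 0, "wx": 0, "wy": 0, "wz": 0, "claw": 0.3}, {"dx": 0, "dy": 0, "dz": 0, "wx": 0, "wy": 0, "wz": 0, "claw": 0.3}]'

```text
clock: 12.9
tool_pos: [0.4381, -0.0062, 0.1148]
eef_rot: [0.997, 0.077, -0.001, 0.0]
contact_force: [2.6, -3.8, -3.1]
opening: 0.563
```

Call:
drive_tool --commands '[{"dx": -0.001, "dy": 0, "dz": 0, "wx": 0, "wy": 0, "wz": 0, "claw": 0.3}, {"dx": -0.001, "dy": 0, "dz": 0, "wx": 0, "wy": 0, "wz": 0, "claw": 0.3}, {"dx": -0.001, "dy": 0, "dz": 0, "wx": 0, "wy": 0, "wz": 0, "claw": 0.3}, {"dx": 0, "dy": 0, "dz": 0, "wx": 0, "wy": 0, "wz": 0, "claw": 0.3}]'

```text
clock: 13.3
tool_pos: [0.4368, -0.0064, 0.1149]
eef_rot: [0.997, 0.077, 0.001, 0.0]
contact_force: [5.0, -3.7, -3.4]
opening: 0.568
```

Call:
drive_tool --commands '[{"dx": -0.001, "dy": 0, "dz": 0, "wx": 0, "wy": 0, "wz": 0, "claw": 0.3}, {"dx": -0.001, "dy": 0, "dz": 0, "wx": 0, "wy": 0, "wz": 0, "claw": 0.3}, {"dx": 0, "dy": 0, "dz": 0, "wx": 0, "wy": 0, "wz": 0, "claw": 0.3}]'

```text
clock: 13.6
tool_pos: [0.4365, -0.0064, 0.1151]
eef_rot: [0.997, 0.077, 0.003, 0.0]
contact_force: [7.0, -3.8, -4.9]
opening: 0.568
```

```bash
python3 - <<'E'
from h import *
d=grab('wrist','w4');s=r.get_state();print(s['tool_pos'],s['contact_force'])
im=cv2.imread('pics/w4.png');c=im[0:260,120:390]
cv2.imwrite('pics/c4.png',cv2.resize(c,None,fx=2.3,fy=2.3,interpolation=cv2.INTER_CUBIC))
E
```

```text
[ 0.43652138 -0.00644852  0.1150548 ] [ 6.08157924 -4.04921263 -4.56033763]
```

View pics/c4.png

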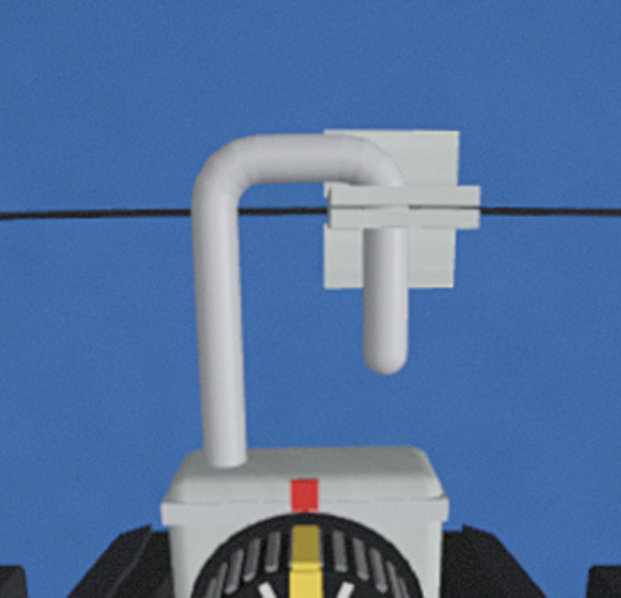

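Call:
drive_tool --commands '[{"dx": 0.004, "dy": 0.0015, "dz": 0, "wx": 0, "wy": 0, "wz": 0, "claw": 0.3}, {"dx": 0.004, "dy": 0, "dz": 0, "wx": 0, "wy": 0, "wz": 0, "claw": 0.3}, {"dx": 0.004, "dy": 0, "dz": 0, "wx": 0, "wy": 0, "wz": 0, "claw": 0.3}, {"dx": 0.004, "dy": 0, "dz": 0, "wx": 0, "wy": 0, "wz": 0, "claw": 0.3}, {"dx": 0, "dy": 0, "dz": 0, "wx": 0, "wy": 0, "wz": 0, "claw": 0.3}]'

```text
clock: 14.15
tool_pos: [0.4504, -0.0047, 0.1147]
eef_rot: [0.997, 0.078, 0.0, -0.0]
contact_force: [-0.7, 0.6, -3.4]
opening: 0.571
```

Call:
drive_tool --commands '[{"dx": 0.005, "dy": 0, "dz": 0, "wx": 0, "wy": 0, "wz": 0, "claw": 0.3}, {"dx": 0.005, "dy": 0, "dz": 0, "wx": 0, "wy": 0, "wz": 0, "claw": 0.3}, {"dx": 0.005, "dy": 0, "dz": 0, "wx": 0, "wy": 0, "wz": 0, "claw": 0.3}, {"dx": 0.005, "dy": 0, "dz": 0, "wx": 0, "wy": 0, "wz": 0, "claw": 0.3}, {"dx": 0.004, "dy": 0, "dz": 0, "wx": 0, "wy": 0, "wz": 0, "claw": 0.3}, {"dx": 0, "dy": 0, "dz": 0, "wx": 0, "wy": 0, "wz": 0, "claw": 0.3}]'

```text
clock: 14.75
tool_pos: [0.4745, -0.0015, 0.1148]
eef_rot: [0.997, 0.078, 0.001, -0.0]
contact_force: [0.7, 0.2, -3.2]
opening: 0.563
```

```bash
python3 - <<'E'
from h import *
d=grab('wrist','w5');s=r.get_state();print(s['tool_pos'],s['contact_force'])
im=cv2.imread('pics/w5.png');c=im[0:260,120:390]
cv2.imwrite('pics/c5.png',cv2.resize(c,None,fx=2.3,fy=2.3,interpolation=cv2.INTER_CUBIC))
E
```

```text
[ 0.47385302 -0.00162616  0.11476424] [ 1.18094444 -0.09601399 -3.83282087]
```

View pics/c5.png

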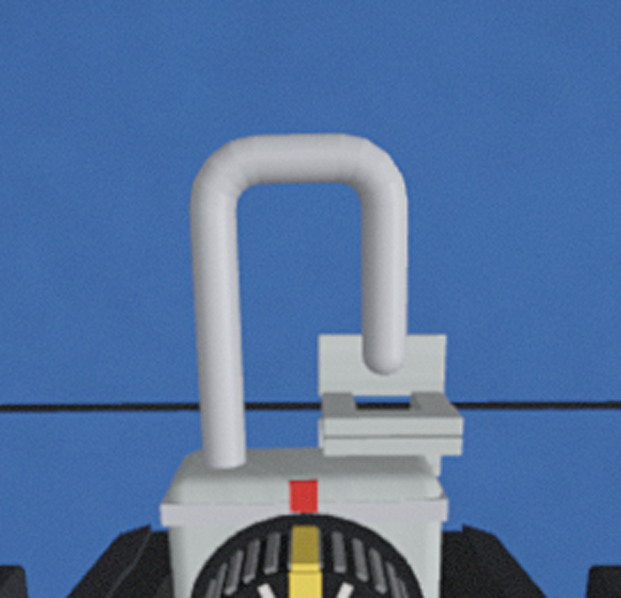

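Call:
drive_tool --commands '[{"dx": 0, "dy": 0, "dz": -0.003, "wx": 0, "wy": 0, "wz": 0, "claw": 0.3}, {"dx": 0, "dy": 0, "dz": -0.004, "wx": 0, "wy": 0, "wz": 0, "claw": 0.3}, {"dx": 0, "dy": 0, "dz": 0, "wx": 0, "wy": 0, "wz": 0, "claw": 0.3}]'

```text
clock: 15.1
tool_pos: [0.4737, -0.0017, 0.1224]
eef_rot: [0.997, 0.078, 0.0, 0.0]
contact_force: [0.3, 0.3, -3.0]
opening: 0.565
```

Call:
drive_tool --commands '[{"dx": 0, "dy": 0, "dz": -0.005, "wx": 0, "wy": 0, "wz": 0, "claw": 0.3}, {"dx": 0, "dy": 0, "dz": -0.007, "wx": 0, "wy": 0, "wz": 0, "claw": 0.3}, {"dx": 0, "dy": 0, "dz": -0.01, "wx": 0, "wy": 0, "wz": 0, "claw": 0.3}, {"dx": 0, "dy": 0, "dz": -0.015, "wx": 0, "wy": 0, "wz": 0, "claw": 0.3}, {"dx": 0, "dy": 0, "dz": -0.02, "wx": 0, "wy": 0, "wz": 0, "claw": 0.3}, {"dx": 0, "dy": 0, "dz": -0.025, "wx": 0, "wy": 0, "wz": 0, "claw": 0.3}, {"dx": 0, "dy": 0, "dz": -0.025, "wx": 0, "wy": 0, "wz": 0, "claw": 0.3}, {"dx": 0, "dy": 0, "dz": -0.025, "wx": 0, "wy": 0, "wz": 0, "claw": 0.3}, {"dx": 0, "dy": 0, "dz": -0.02, "wx": 0, "wy": 0, "wz": 0, "claw": 0.3}, {"dx": 0, "dy": 0, "dz": -0.01, "wx": 0, "wy": 0, "wz": 0, "claw": 0.3}, {"dx": 0, "dy": 0, "dz": 0, "wx": 0, "wy": 0, "wz": 0, "claw": 0.3}, {"dx": 0, "dy": 0, "dz": 0, "wx": 0, "wy": 0, "wz": 0, "claw": 0.3}]'

```text
clock: 16.3
tool_pos: [0.473, -0.0018, 0.2834]
eef_rot: [0.997, 0.078, -0.001, 0.0]
contact_force: [-0.1, 0.1, -3.8]
opening: 0.566
```

```bash
python3 - <<'E'
from h import *
grab('wrist','w6');grab('side','s6');grab('top','t6');s=r.get_state();print(s['clock'],s['tool_pos'],s['contact_force'],s['opening'])
m=np.zeros((560,800,3),np.uint8)
m[:280,:400]=cv2.resize(cv2.imread('pics/w6.png'),(400,280))
m[:280,400:]=cv2.resize(cv2.imread('pics/t6.png')[90:265,135:385],(400,280))
m[280:,:400]=cv2.resize(cv2.imread('pics/s6.png')[80:360,150:400],(400,280))
cv2.imwrite('pics/c6.png',m)
E
```

```text
16.45 [ 0.47286833 -0.00172256  0.28278881] [-0.3927936   0.43889658 -3.47477108] 0.5627827037028146
```

View pics/c6.png

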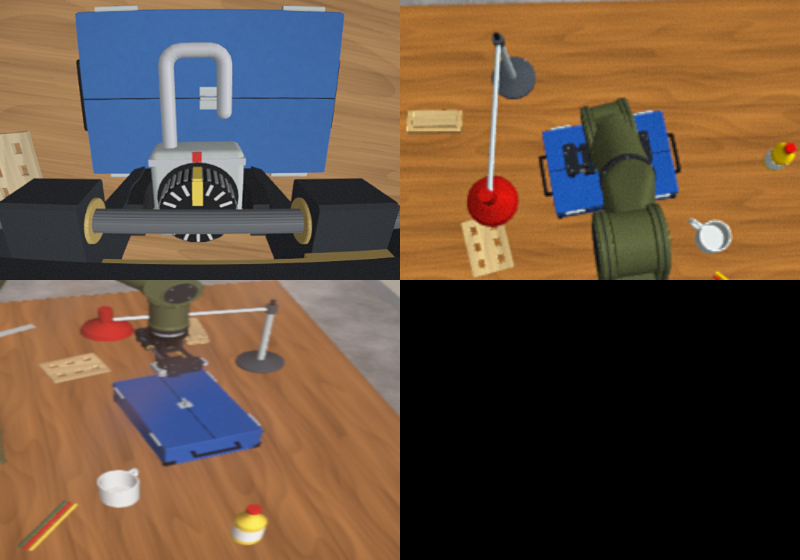

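The lock hangs in the gripper with its shackle open, clear of the eyes. The lamp is off the chest and the bystanders look unmoved, so I am handing in.

```bash
python3 -c "
from plant import r
print(r.finish_job())"
```

```text
the job is handed in; nothing more can be done
None
```

The job is done and handed in at about 16.5 s of the 67 s allowed.

- **Lamp:** I held it by the neck and swung it clockwise about 0.98 rad. The last top view shows the shade clear to the left of the chest.
- **Dial:** I turned it clockwise three clicks. The close-up showed the yellow mark at the red pointer.
- **Shackle:** I gripped the body by its sides and pulled it back until it stopped, about 38 mm. The tool felt at most about 9 N doing this. The picture then showed the toe clear of the body.
- **Unhooking:** I pushed the lock forward again until the eyes sat in the gap. The lock then lifted straight up, with only its own weight (about 3.5 N) on the gripper.
- **Last checks:** The tool is at z = 0.283 m, which puts the lock's underside about 17 cm above the lid. The grip is steady at 30 N, with the dial up, the shackle open and the two eyes empty below. The bystanders look unmoved in the pictures; I did not measure them again. No check failed or disagreed.

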